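Roll the feed roller into the inspection rest

TASK

Pick up the red-handled paddle and, without ever touching the steel roller with the gripper, use its white blade to roll the roller gently along the track, over the low blue lip and up against the brass stop bar of the blue rest. Press it there with a light, steady push (2 to 5 N) for about a second so that it sits square, without shifting the rest along the track. Then leave the roller lying in the rest, put the paddle back standing upright on its yellow-edged pad, let go, and leave everything else on the bench where it is.

Things in the scene. Friction and masses are not known exactly. Their poses are not given: they have to be found in the camera images.
- track: Fixed grey base plate 320 x 112 x 12 mm with two aluminium side walls (6 mm thick, 64 mm apart inside, tops 34 mm above the bench), ends open. Origin: centre of the underside, on the bench. x runs along the track in the pushing direction, from the roller's start to the rest; y across; z up. Track floor 12 mm above the origin. Its place and heading vary.
- rest: Blue rest between the track walls. It can slide along the track, held only by friction (slips at about 8 N; do not shift it, even by 2 mm). Origin: on the track floor, mid track, under the crest of its lip; axes parallel to the track's. Lip: bar 50 mm wide, crest 3 mm above the floor, ramp of 14 mm before (-x) and 6 mm after it (+x). Tower 30 mm high at x = 70 to 88 mm carries the stop bar.
- roller: Polished steel roller, 32 mm diameter, 52 mm long, with 4 mm black journals (14 mm diameter) at both ends (60 mm overall) and two orange bands; 105 to 210 g. Lies across the track on its floor before the lip and rolls freely. Origin: its centre; its own y axis is its axis of rotation (x and z turn as it rolls). Pushing it over the lip takes under 2 N; the blade slips easily on it.
- paddle: Pusher paddle, 180 g, stands upright by itself. Dark foot 40 x 44 x 10 mm; red square handle 24 x 24 mm in its middle, top 95 mm above the underside; white blade at the front, 46 mm wide (y), 38 mm high from the underside, 8 mm thick, flat pushing face at x = +24 mm. Origin: centre of the underside of the foot; x towards the pushing face, z up. Not reported while held.
- pad: Fixed parking pad, black with a yellow edge, 110 x 110 x 4 mm; the paddle starts at or near its middle. Origin: centre of the underside, on the bench; its top is 4 mm above.
- magazine: Bystander: aluminium magazine block 50 x 90 x 70 mm. Origin: centre of the underside.
- cleaner: Bystander: white bottle with red cap, 48 mm diameter, 110 mm high. Origin: centre of the underside.
- partsbox: Bystander: blue open parts box 90 x 70 x 35 mm. Origin: centre of the underside.
- spare: Bystander: black spare roller standing on end, 40 mm diameter, 60 mm high. Origin: centre of the underside.
- bed (a point): Point of the rest 24 mm past the lip's crest (+x of the rest), 16 mm above the track floor: middle of the bed, which is bare track floor. The brass stop bar (rigid, 44 mm wide, 6 to 26 mm above the floor) is set by hand and not measured: its front face is 5 to 27 mm past this point, so the roller's centre, when it touches the stop, lies within 11 mm of this point. Find it by feel.
There are look-alikes about, which are no part of the job. What is shaped like the paddle but green is not meant.

How it is judged (in metres and radians):
On the way, in this order (a step that is already met when the one before it is completed fails the run):
1. the roller has been rolled over the lip (its centre more than 3 mm past the crest) (x of roller in the frame of rest above 0.003 m), for 0.05 s.
2. the paddle presses the roller against the stop bar with more than 1 N for 0.3 s (contact force between paddle and roller above 1 N and contact force between roller and rest above 1 N and x of roller in the frame of rest above 0.0105 m), for 0.3 s.
At the end, for the whole second after the job is handed in: The roller lies still on the track floor in the rest's bed, between lip and stop bar (its centre 7 to 38 mm past the crest), square to the track within 0.06 rad; the paddle stands upright (within 0.08 rad) and still on its pad, within 40 mm of the pad's middle (x of roller in the frame of rest between 0.007 and 0.038 m and z of roller in the frame of rest below 0.018 m and angle between the y axis of roller and the y axis of rest, either way round below 0.06 rad and linear speed of each of roller, paddle below 0.02 m/s and horizontal distance between paddle and pad below 0.04 m and angle between paddle's own z axis and vertical below 0.08 rad and height (world z) of paddle below 0.008 m); the robot touches nothing.
It fails at once if the rest is shifted along the track by more than 2 mm (distance of rest from where it was at the start of the episode above 0.002 m).
It fails at once if the gripper or arm touches the roller (contact force between any of the fingers, the arm and roller above 0.3 N).
It fails at once if the roller runs faster than 0.25 m/s (not rolled gently) (linear speed of roller above 0.25 m/s).
It fails at once if a bystander is moved by more than 20 mm (distance of any of magazine, cleaner, partsbox, spare from where it was at the start of the episode above 0.02 m).
It also fails if it takes over 61 s, if anything falls off the work surface, if the arm or the gripper's body presses on something with over 40 N, if the wrist force passes 120 N, or if a joint passes its speed limit or range.

ROBOT

A 6-joint arm with a two-finger parallel gripper is mounted at the origin on the work surface. World frame = base frame: x ahead of the robot, y to its left, z up, the work surface at z = 0. Lengths are in mm, angles in degrees, forces in N, time in s.
With the tool pointing down it reaches from about 275 to 975 mm from the base axis. Payload 8.4 kg.
Tool frame: the origin (TCP) lies on the centre line of the jaws, within the pads' length; the fingertips stand 25 mm ahead of it and the grasp point (between the pads) lies 6 mm ahead of it; z points along the fingers, y is the line along which they close (so a half turn about z gives the same grasp; the last joint's range is limited). The gripper opens to 92 mm and grips with 3 to 60 N. Pads are 20 mm wide; open, the fingers measure 128 mm over their backs; the gripper's body (75 mm by 189 mm) begins 69 mm behind the grasp point.
Start: joints at [-76.169, 20.225, 93.587, -0, 66.188, -0.138], TCP at [150.868, -606.52, 239.583] pointing down, gripper open.
Joint ranges: [-150.9, 150.9], [-52.94, 120.26], [3.33, 152.33], [-74.26, 254.26], [0, 154.13], [-172.89, 172.89]. Speed limits (degrees/s): [127.2, 127.2, 159.86, 180, 180, 180].

INTERFACE

Orientations are given as [roll, pitch, yaw] about the fixed x, y, z axes, in that order (R = Rz(yaw) Ry(pitch) Rx(roll)).
In Python, from bench import arm gives the robot as it stands.
- The arm moves only by the tool arm_command, never from a script. Its argument "moves" is a list that holds one entry, the list of rows, each a list of 7 numbers: the finger opening in mm, from 0 to 91.9, then the shift along the tool's x, y, z in mm, then the turn, a rotation vector about the tool's x, y, z in rad. In form: [[[hand, tx, ty, tz, ax, ay, az], ...]]. A call has 1 to 10 rows; each row is the pose to reach, as a shift and turn from the pose commanded when the call began, along the tool's axes at that moment; what a row does not reach only later rows make up. A row lasts 1/10 s, in which the tool goes at most 50 mm and 8.59 degrees, less where a joint would pass 70% of its speed; a pose out of reach is approached as far as the arm can. A call with a gripper value outside its range is refused whole. The fingers move at their own pace and stop on an object; "grip_force" is the grip in N (left out, the last holds). Time passes only in rows, so rows that repeat a pose let the fingers close. It gives the time, the measured TCP pose, the force, the opening and the grip force at its end, in the units of the state.
- arm.sense(): the state, without advancing time (a new reading comes with each control period).
- arm.read_camera(name): name is "scene" or "top"; returns a dict with "color" (480x640x3 uint8, red, green, blue), "z_map" (480x640 float32, mm along the optical axis (not along the pixel's ray), 0 where there is no reading), "camera_matrix" (3x3 intrinsics, pixels), "R" (3x3) and "t" (3): a world point X has camera coordinates R X + t. Camera axes: x right, y down, z forward; pixel columns grow to the right and rows downward; lengths in mm; the calibration is good to about 2 mm. A picture is of the moment at which its call begins.
- arm.hand_in(): hands the job in; it is judged then, once.
The state is a dict: "clock": time; "q": joint angles; "joint_velocities": joint speeds; "effort": joint torques, N m; "position": TCP position; "tool_rot": TCP orientation; "force": force on the tool from outside, world axes, zero at the start; "torque": the same for the moment, N m; "grip_width": finger opening in mm; "grasp_force": force on a finger pad.
Only numpy, scipy, OpenCV 4.12 (cv2) and the standard library are available. Lean on these libraries where they do the work, as an engineer would, in place of code of your own. Each camera call takes 0.05 s, during which the arm holds its last target. There are 200 camera calls.

## Working session

There is one attempt and no reset: what is moved stays moved. The work goes in short steps, Python scripts to look and compute and a tool call to move; the robot and the scene stay as the last step left them, time stands still between calls to the robot, and variables do not carry over. Pictures are saved under pics/ and viewed, at most 10 in all, crops included, and the job is handed in when it is done.

Besides the shell and the picture viewer there is one more tool, called in YAML: its name, and indented under it one key for each argument. arm_command: Moves the arm, as the interface text tells. Its arguments: {"type":"object","properties":{"moves":{"type":"array","items":{"type":"array","items":{"type":"array","items":{"type":"number"}}}},"grip_force":{"type":"number"}},"required":["moves"]}

```bash
mkdir -p pics; ls
cat > h.py <<'E'
import numpy as np, cv2
from bench import arm
def cam(n,save=None):
    c=arm.read_camera(n)
    if save: cv2.imwrite('pics/'+save,c['color'][:,:,::-1])
    return c
def ray(c,u,v,z):
    K,R,t=map(np.array,(c['camera_matrix'],c['R'],c['t']))
    d=R.T@np.linalg.solve(K,[u,v,1.]); o=-R.T@t.ravel()
    return o+d*(z-o[2])/d[2]
def pts(c):
    K,R,t=map(np.array,(c['camera_matrix'],c['R'],c['t']))
    v,u=np.mgrid[:480,:640]; z=c['z_map']
    P=np.stack([(u-K[0,2])/K[0,0]*z,(v-K[1,2])/K[1,1]*z,z],-1)
    return (P-t.ravel())@R
E
python3 - <<'E'
from h import *
for n in('scene','top'):
    c=cam(n,n+'1.png'); print(n,-np.array(c['R']).T@np.array(c['t']).ravel(),np.array(c['R']).round(2).tolist())
    np.savez('pics/'+n+'1.npz',**c)
s=arm.sense(); print(s)
E
```

```text
pics
scene [ 943.93425896 -366.16313556  819.77170191] [[0.51, 0.86, 0.01], [0.74, -0.44, -0.5], [-0.43, 0.26, -0.87]]
top [ 439.37494747 -121.89178304 1327.33183211] [[0.0, -1.0, 0.01], [-0.99, -0.0, -0.11], [0.11, -0.0, -0.99]]
{'clock': 0.1, 'q': array([-7.61690690e+01,  2.02564602e+01,  9.36254125e+01,  1.64927818e-03,
        6.61885337e+01, -1.37329202e-01]), 'joint_velocities': array([-0.0364623 , -0.01272162, -0.09888086,  0.05170353, -0.03851395,
       -0.0732915 ]), 'effort': array([-7.27280221e-04, -5.94907844e+01, -3.34930587e+01,  6.98446389e-02,
        1.83679210e-02, -2.68134494e-05]), 'position': array([ 150.77415171, -606.10351347,  238.95672584]), 'tool_rot': array([-1.79929597e+02, -1.67681926e-03,  1.39675924e+01]), 'force': array([-0.24610478, -0.0247025 , -0.36286707]), 'torque': array([-0.04211719,  0.03342919,  0.0195231 ]), 'grasp_force': 0.0, 'grip_width': 91.9498195338706}
```

View pics/scene1.png

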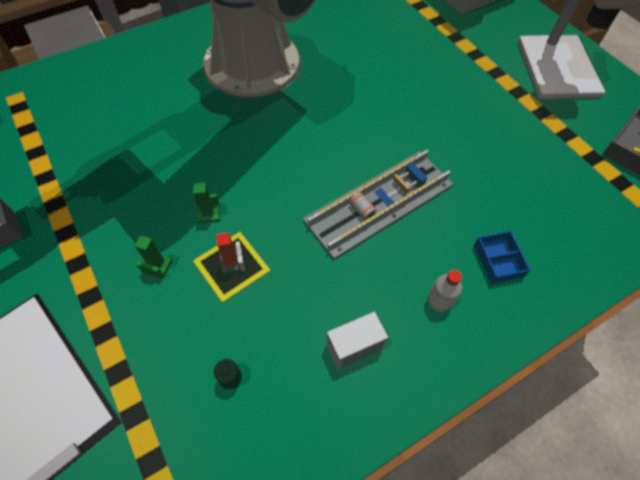

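View pics/top1.png

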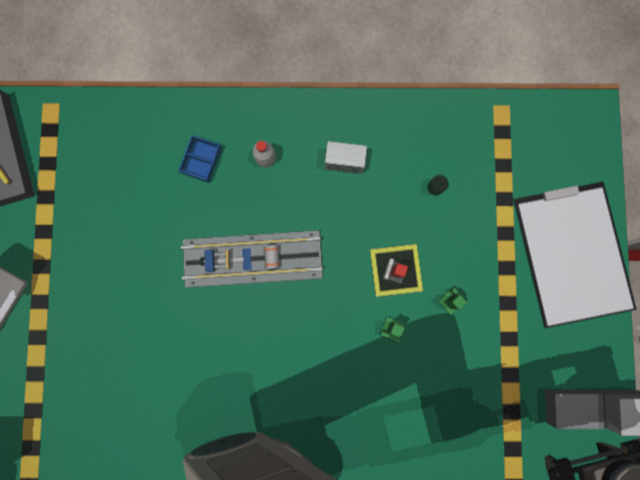

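The scene view shows the red paddle at about (226,250) on the yellow-edged pad and the track running from (325,235) to (435,170). In the top view the roller is at (272,258), the lip at (246,259), the brass stop at (228,260), the tower at (210,261) and the paddle at (397,270), with green look-alikes at (453,300) and (393,328). The push runs to the left in the image, which is world +y.

```bash
cat > m.py <<'E'
from h import *
import sys
C={n:dict(np.load(f'pics/{n}1.npz')) for n in('scene','top')}
def comp(m,near=None,k=0):
    m=m.astype(np.uint8)
    if k: m=cv2.morphologyEx(m,cv2.MORPH_CLOSE,np.ones((k,k)))
    n,l,s,ce=cv2.connectedComponentsWithStats(m)
    return [(s[i,4],ce[i],l==i) for i in range(1,n) if s[i,4]>8]
for n,c in C.items():
    hsv=cv2.cvtColor(c['color'],cv2.COLOR_RGB2HSV).astype(int); H,S,V=hsv[...,0],hsv[...,1],hsv[...,2]
    P=pts(c); Z=P[...,2]; ok=c['z_map']>0
    X,Y=P[...,0],P[...,1]
    reg=ok&(X>300)&(X<560)&(Y>-420)&(Y<180)
    print('==',n)
    def rect(name,m,z,k=0,minA=8):
        for a,ce,mm in comp(m,k=k):
            if a<minA: continue
            q=np.argwhere(mm)[:,::-1]
            W=np.array([ray(c,u,v,z)[:2] for u,v in q],np.float32)
            (cx,cy),(w,h),an=cv2.minAreaRect(W)
            print(name,a,'px',ce.round(1),'rect c',round(cx,1),round(cy,1),'size',round(w,1),round(h,1),'ang',round(an,1),'mean',W.mean(0).round(1),'depthZ',np.median(Z[mm]).round(1))
    rect('yellow',reg&(H>20)&(H<35)&(S>130)&(V>100),4,k=3,minA=60)
    red=reg&((H<8)|(H>172))&(S>150)&(V>60)
    rect('red',red,99)
    rect('redtop',red&(Z>93),99)
    w=reg&(S<70)&(V>110)&(Y<-220)
    rect('white',w,42)
    tr=reg&(S<90)&(Y>-200)&(Z<20)&(Z>4)
    rect('plate',reg&(Y>-200)&(Z>6)&(Z<70),12,k=7,minA=800)
    rect('walls',reg&(Y>-200)&(Z>28)&(Z<38),34,minA=20)
    rect('blue',reg&(H>100)&(H<125)&(S>120)&(Y>-200),15,minA=8)
    rect('brass',reg&(H>15)&(H<32)&(S>90)&(Y>-200),38)
    rect('orange',reg&(H>5)&(H<16)&(S>90)&(Y>-200),44)
E
python3 m.py
```

```text
== scene
yellow 848 px [231.2 265.8] rect c 509.6 -301.6 size 110.9 109.8 ang 6.7 mean [ 510.7 -301.6] depthZ 4.2
red 158 px [223.4 239.8] rect c 508.0 -299.4 size 23.5 28.5 ang 76.6 mean [ 507.4 -299.1] depthZ 98.9
redtop 154 px [223.4 239.8] rect c 507.7 -299.5 size 22.9 26.7 ang 72.8 mean [ 507.3 -299.2] depthZ 99.0
white 109 px [238.7 252.2] rect c 511.2 -279.8 size 10.1 47.2 ang 71.4 mean [ 512.3 -280.3] depthZ 41.8
plate 4227 px [370.2 197.6] rect c 518.7 34.9 size 79.1 328.3 ang 3.4 mean [518.9  23.5] depthZ 13.6
walls 746 px [375.1 187.4] rect c 530.8 28.1 size 65.6 311.4 ang 3.6 mean [514.4  36.1] depthZ 33.3
walls 21 px [422.3 170.8] rect c 529.2 147.3 size 20.5 7.2 ang 3.5 mean [529.6 146.5] depthZ 35.2
blue 181 px [416.7 172.1] rect c 515.9 146.7 size 53.1 21.8 ang 4.2 mean [516.2 146. ] depthZ 42.0
blue 127 px [383.6 196.7] rect c 532.8 45.5 size 44.0 16.4 ang 2.6 mean [533.3  45.6] depthZ 13.6
brass 194 px [369.1 183.7] rect c 502.2 30.7 size 5.2 252.9 ang 3.9 mean [502.3  28.3] depthZ 33.9
brass 117 px [400.9 182.6] rect c 533.5 86.0 size 48.4 16.0 ang 2.3 mean [533.8 
[... 1607 characters left out ...]
1.1] depthZ 33.3
brass 15 px [282.3 270.7] rect c 504.9 -35.3 size 2.3 20.5 ang 0.2 mean [504.5 -37.2] depthZ 34.5
brass 16 px [235.5 273.8] rect c 497.7 71.3 size 2.3 25.0 ang 0.2 mean [497.2  69.1] depthZ 34.4
brass 15 px [252.3 272.7] rect c 500.1 32.8 size 2.3 20.4 ang 0.2 mean [499.7  30.9] depthZ 34.2
brass 14 px [206.7 275.6] rect c 493.0 135.9 size 2.3 18.1 ang 0.2 mean [492.7 134.3] depthZ 32.8
brass 15 px [222.  274.6] rect c 495.4 100.8 size 2.3 20.4 ang 0.2 mean [495.1  99.7] depthZ 34.1
orange 26 px [271.  248.7] rect c 554.1 -11.2 size 4.3 27.5 ang 5.9 mean [553.9 -11.3] depthZ 39.9
orange 23 px [272. 264.] rect c 519.2 -14.0 size 3.4 27.5 ang 7.3 mean [519.2 -14. ] depthZ 39.0
```

Run:
```python
import cv2,numpy as np
t=cv2.imread('pics/top1.png'); s=cv2.imread('pics/scene1.png')
a=cv2.resize(t[225:295,175:335],(800,350),interpolation=cv2.INTER_CUBIC)
b=cv2.resize(t[240:300,365:430],(271,250),interpolation=cv2.INTER_CUBIC)
d=cv2.resize(s[225:305,185:280],(297,250),interpolation=cv2.INTER_CUBIC)
o=np.zeros((600,800,3),np.uint8);o[:350]=a;o[350:,:271]=b;o[350:,300:597]=d
cv2.imwrite('pics/crop1.png',o)
```

```text
(no output)
```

View pics/crop1.png

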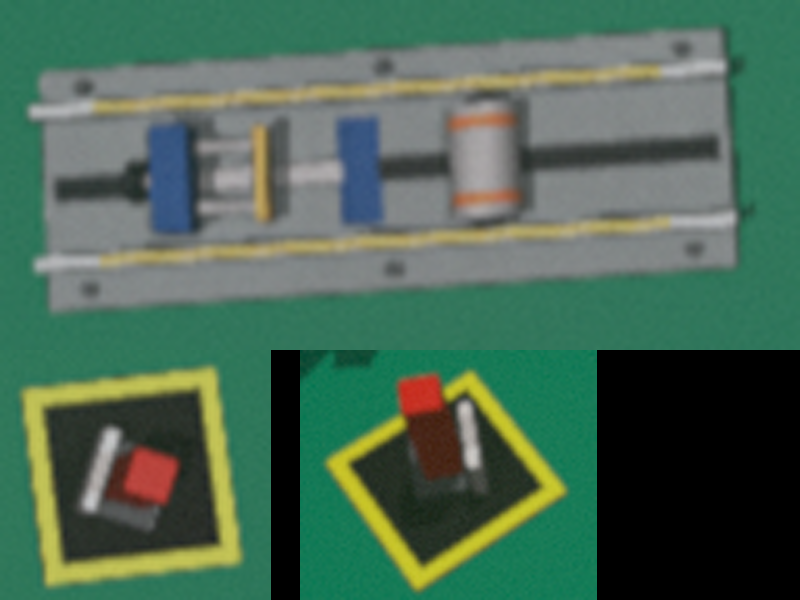

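The crop confirms the order along the track: roller, blue lip, brass bar, blue tower. The sizes match too (pad 110, blade 47 × 10, handle 24, red top at z ≈ 99).

Estimates:
- Track heading is about 93.9°.
- The track centreline is x ≈ 534.2 − 0.068·(y − 47.5).
- The lip crest is at y ≈ 51, the stop face at y ≈ 86 and the roller centre at y ≈ −10.
- The paddle is at (506, −298.5) with heading about 72°.

```bash
cat > go.py <<'E'
# go.py x y z yaw : shift/turn in tool axes from the measured pose (tool down)
import sys
from h import *
from scipy.spatial.transform import Rotation as Ro
x,y,z,w=map(float,sys.argv[1:5]); s=arm.sense()
R=Ro.from_euler('xyz',s['tool_rot'],degrees=True); T=Ro.from_euler('xyz',[180,0,w],degrees=True)
print('t',round(s['clock'],2),'pos',s['position'].round(1),s['tool_rot'].round(2),'F',s['force'].round(2),'grip',round(s['grip_width'],1),round(s['grasp_force'],1))
print('shift',R.inv().apply(np.array([x,y,z])-s['position']).round(1),'turn',(R.inv()*T).as_rotvec().round(4))
E
python3 go.py 506 -298.5 160 -18
```

```text
t 0.1 pos [ 150.8 -606.1  239. ] [-179.93   -0.     13.97] F [-0.25 -0.02 -0.36] grip 91.9 0.0
shift [ 419.  -212.7   79.2] turn [-1.200e-03  3.000e-04  5.579e-01]
```

arm_command:
  moves:
    - [[91.9,419,-212.7,79,0,0,0.558],[91.9,419,-212.7,79,0,0,0.558],[91.9,419,-212.7,79,0,0,0.558],[91.9,419,-212.7,79,0,0,0.558],[91.9,419,-212.7,79,0,0,0.558],[91.9,419,-212.7,79,0,0,0.558],[91.9,419,-212.7,79,0,0,0.558],[91.9,419,-212.7,79,0,0,0.558],[91.9,419,-212.7,79,0,0,0.558],[91.9,419,-212.7,79,0,0,0.558]]
  grip_force: 40

```text
clock: 1.1
position: [508.0, -296.4, 159.8]
tool_rot: [-180.0, 0.0, -17.9]
force: [0.1, -0.5, 0.1]
grip_width: 92.1
grasp_force: 0.0
```

```bash
python3 go.py 506 -298.5 82 -18
```

```text
t 1.1 pos [ 508.  -296.4  159.8] [-1.7996e+02  3.0000e-02 -1.7920e+01] F [ 0.07 -0.48  0.13] grip 92.1 0.0
shift [-1.2  2.7 77.8] turn [-0.0006  0.0006  0.0015]
```

arm_command:
  moves:
    - [[91.9,-1,2,30,0,0,0],[91.9,-1,2,55,0,0,0],[91.9,-1,2,72,0,0,0],[91.9,-1,2,78,0,0,0],[91.9,-1,2,78,0,0,0]]

```text
clock: 1.6
position: [504.0, -300.3, 81.8]
tool_rot: [-180.0, 0.1, -18.0]
force: [-0.6, -1.4, -0.0]
grip_width: 92.0
grasp_force: 0.0
```

```bash
python3 go.py 506 -298.5 82 -18; python3 -c "
from h import *
cam('scene','s2.png')
import cv2;i=cv2.imread('pics/s2.png')[150:350,120:380];cv2.imwrite('pics/s2c.png',cv2.resize(i,(780,600)))"
```

```text
t 1.6 pos [ 504.  -300.3   81.8] [-1.7998e+02  1.0000e-01 -1.8000e+01] F [-0.56 -1.39 -0.01] grip 92.0 0.0
shift [ 1.3 -2.3 -0.2] turn [-0.0004  0.0018 -0.0001]
```

View pics/s2c.png

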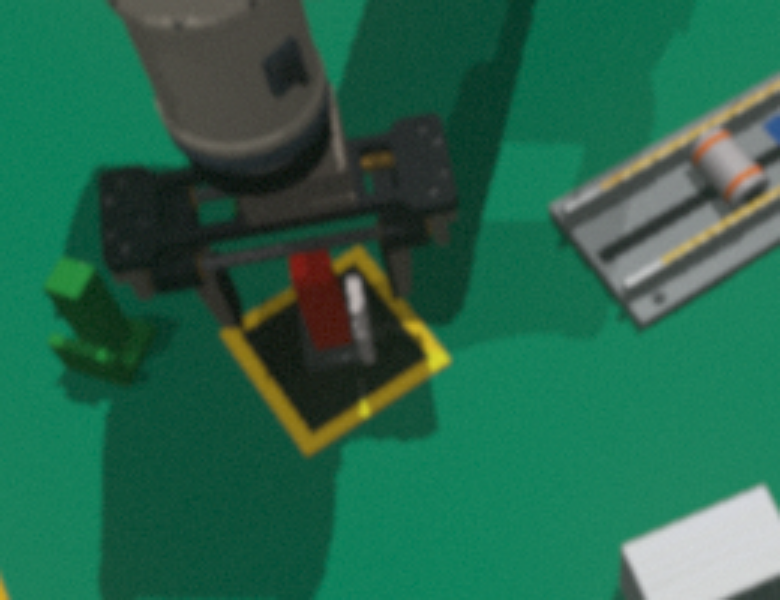

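The picture shows the open jaws straddling the red handle, crop pixel (320,300), with the blade side towards the right finger. I'll centre up and close.

arm_command:
  moves:
    - [[91.9,1.3,-2,0,0,0,0],[60,1.3,-2,0,0,0,0],[20,1.3,-2,0,0,0,0],[20,1.3,-2,0,0,0,0],[20,1.3,-2,0,0,0,0],[20,1.3,-2,0,0,0,0],[20,1.3,-2,0,0,0,0],[20,1.3,-2,0,0,0,0],[20,1.3,-2,0,0,0,0],[20,1.3,-2,0,0,0,0]]
  grip_force: 40

```text
clock: 2.65
position: [506.4, -299.0, 82.5]
tool_rot: [-180.0, 0.0, -18.0]
force: [-0.4, 0.6, -1.8]
grip_width: 23.5
grasp_force: 40.0
```

```bash
python3 go.py 506 -298.5 82 -18
```

```text
t 2.65 pos [ 506.4 -299.    82.5] [-180.    0.  -18.] F [-0.37  0.64 -1.85] grip 23.5 40.0
shift [-0.6 -0.4  0.5] turn [-0.0001  0.0001 -0.    ]
```

```bash
python3 go.py 506.4 -299 150 -18|tail -1; python3 go.py 542.9 -80 150 3.9
```

```text
shift [ -0.   -0.  -67.5] turn [-0.0001  0.0001 -0.    ]
t 2.65 pos [ 506.4 -299.    82.5] [-180.    0.  -18.] F [-0.37  0.64 -1.85] grip 23.5 40.0
shift [ -33.  -219.6  -67.4] turn [-1.000e-04  1.000e-04 -3.823e-01]
```

arm_command:
  moves:
    - [[20,0,0,-25,0,0,0],[20,0,0,-50,0,0,0],[20,-4,-25,-67,0,0,-0.05],[20,-9,-60,-67,0,0,-0.13],[20,-15,-100,-67,0,0,-0.2],[20,-21,-140,-67,0,0,-0.27],[20,-27,-180,-67,0,0,-0.33],[20,-31,-207,-67,0,0,-0.37],[20,-33,-219.6,-67,0,0,-0.382],[20,-33,-219.6,-67,0,0,-0.382]]

```text
clock: 3.65
position: [542.9, -78.8, 149.4]
tool_rot: [-180.0, 0.0, 4.0]
force: [-0.5, 0.0, -1.8]
grip_width: 23.8
grasp_force: 40.0
```

```bash
python3 go.py 542.9 -80 96.5 3.9
python3 - <<'E'
from h import *
c=cam('scene'); np.savez('pics/s3.npz',**c)
d=cam('top'); np.savez('pics/t3.npz',**d)
a=cv2.resize(c['color'][120:280,270:480,::-1],(630,480)); cv2.imwrite('pics/s3c.png',a)
# blade top in scene
P=pts(c);hsv=cv2.cvtColor(c['color'],cv2.COLOR_RGB2HSV)
m=(hsv[...,1]<70)&(hsv[...,2]>110)&(P[...,2]>104)&(P[...,2]<116)&(abs(P[...,0]-540)<60)&(P[...,1]>-100)&(P[...,1]<-30)
q=np.argwhere(m)[:,::-1]; W=np.array([ray(c,u,v,109.5)[:2] for u,v in q],np.float32); print(len(q)); 
if len(q)>5: print(cv2.minAreaRect(W),np.median(P[m],0))
E
```

```text
t 3.65 pos [542.9 -78.8 149.4] [-1.7999e+02  2.0000e-02  3.9900e+00] F [-0.52  0.02 -1.76] grip 23.8 40.0
shift [-0.1  1.2 52.9] turn [-0.0001  0.0003  0.0015]
28
((556.0436401367188, -60.35013961791992), (16.673208236694336, 7.333643913269043), 7.590718746185303) [557.81887275 -59.17145095 108.53082619]
```

View pics/s3c.png

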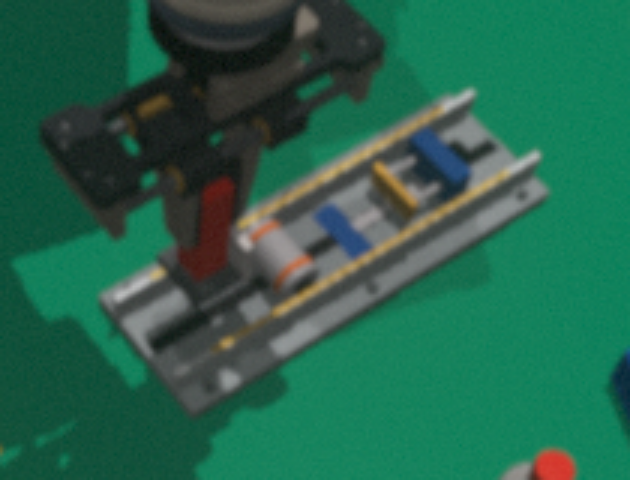

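The picture shows the paddle hanging upright over the start of the track, with the blade behind the roller. The blade's right edge measures x ≈ 564, as expected for a centred blade. Next I'll lower it between the walls.

arm_command:
  moves:
    - [[20,0,1.2,15,0,0,0.0015],[20,0,1.2,30,0,0,0.0015],[20,0,1.2,42,0,0,0.0015],[20,0,1.2,49,0,0,0.0015],[20,0,1.2,52,0,0,0.0015],[20,0,1.2,52,0,0,0.0015]]

```text
clock: 4.35
position: [542.9, -81.5, 97.3]
tool_rot: [-180.0, 0.0, 3.8]
force: [0.1, 0.0, -2.1]
grip_width: 23.2
grasp_force: 40.0
```

```bash
python3 go.py 541.5 -60 97.5 3.9
python3 - <<'E'
from h import *
c=cam('top'); P=pts(c)
hsv=cv2.cvtColor(c['color'],cv2.COLOR_RGB2HSV).astype(int); H,S=hsv[...,0],hsv[...,1]
m=(H>5)&(H<16)&(S>90)&(abs(P[...,1])<90)&(abs(P[...,0]-535)<35)
print(m.sum(), np.median(P[m],0))
E
```

```text
t 4.35 pos [542.9 -81.5  97.3] [-1.7999e+02  3.0000e-02  3.7700e+00] F [ 0.08  0.01 -2.07] grip 23.2 40.0
shift [  0.  -21.6  -0.2] turn [-0.0001  0.0005 -0.0023]
17 [519.20285947 -11.48016427  41.1167364 ]
```

arm_command:
  moves:
    - [[20,0,-4,0,0,0,-0.002],[20,0,-8,0,0,0,-0.002],[20,0,-12,0,0,0,-0.002],[20,0,-16,0,0,0,-0.002],[20,0,-20,0,0,0,-0.002],[20,0,-24,0,0,0,-0.002],[20,0,-27,0,0,0,-0.002],[20,0,-30,0,0,0,-0.002],[20,0,-33,0,0,0,-0.002],[20,0,-36,0,0,0,-0.002]]

```text
clock: 5.4
position: [540.6, -45.1, 97.6]
tool_rot: [180.0, 0.0, 3.9]
force: [0.1, -0.7, -2.3]
grip_width: 23.8
grasp_force: 40.0
```

```bash
cat > look.py <<'E'
from h import *
c=cam('top'); P=pts(c)
hsv=cv2.cvtColor(c['color'],cv2.COLOR_RGB2HSV).astype(int); H,S=hsv[...,0],hsv[...,1]
m=(H>3)&(H<17)&(S>90)&(P[...,1]>-50)&(P[...,1]<110)&(abs(P[...,0]-535)<35)&(P[...,2]>32)&(P[...,2]<50)
if m.sum()>5:
    for sgn in (1,-1):
        k=m&(sgn*(P[...,0]-536)>0); print('band',k.sum(),P[k].mean(0).round(1),'y range',P[k][:,1].min().round(1),P[k][:,1].max().round(1)) if k.any() else 0
E
python3 look.py; python3 go.py 539.5 -30 97.3 3.9
```

```text
t 5.45 pos [540.5 -44.7  97.6] [-1.7999e+02  1.0000e-02  3.9100e+00] F [-0.48  0.16 -2.02] grip 24.3 40.0
shift [ -0.  -14.8   0.3] turn [-0.0002  0.0001  0.0002]
```

arm_command:
  moves:
    - [[20,0,-3,0,0,0,0],[20,0,-6,0,0,0,0],[20,0,-9,0,0,0,0],[20,0,-12,0,0,0,0],[20,0,-15,0,0,0,0],[20,0,-18,0,0,0,0],[20,0,-21,0,0,0,0],[20,0,-24,0,0,0,0],[20,0,-27,0,0,0,0],[20,0,-30,0,0,0,0]]

```text
clock: 6.45
position: [538.5, -15.1, 97.6]
tool_rot: [180.0, -0.0, 3.9]
force: [-0.7, 0.6, -1.3]
grip_width: 24.1
grasp_force: 40.0
```

```bash
python3 go.py 537 10 97.3 3.9
python3 - <<'E'
from h import *
c=cam('scene'); np.savez('pics/s4.npz',**c)
cv2.imwrite('pics/s4c.png',cv2.resize(c['color'][130:250,300:460,::-1],(800,600)))
E
```

```text
t 6.45 pos [538.5 -15.1  97.6] [180.    -0.     3.92] F [-0.68  0.65 -1.28] grip 24.1 40.0
shift [  0.2 -25.1   0.3] turn [ 0.     -0.      0.0003]
```

View pics/s4c.png

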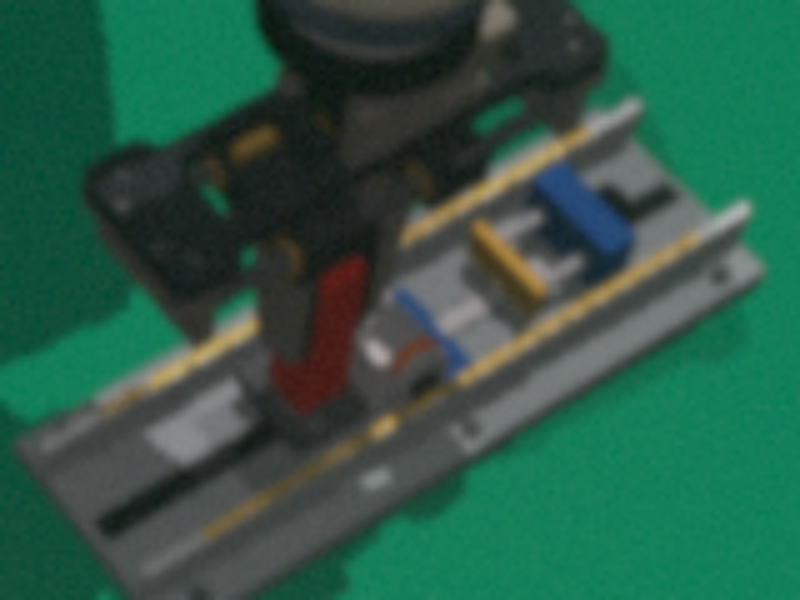

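The roller (crop ≈ (410,350)) sits just ahead of the blade and before the lip, clear of the fingers. I'll continue slowly.

arm_command:
  moves:
    - [[20,0,-2,0,0,0,0],[20,0,-4,0,0,0,0],[20,0,-6,0,0,0,0],[20,0,-8,0,0,0,0],[20,0,-10,0,0,0,0],[20,0,-12,0,0,0,0],[20,0,-14,0,0,0,0],[20,0,-16,0,0,0,0],[20,0,-18,0,0,0,0],[20,0,-20,0,0,0,0]]

```text
clock: 7.5
position: [537.2, 4.8, 97.6]
tool_rot: [180.0, 0.0, 3.9]
force: [-0.2, -1.4, -1.3]
grip_width: 24.1
grasp_force: 40.0
```

arm_command:
  moves:
    - [[20,0,-1.5,0,0,0,0],[20,0,-3,0,0,0,0],[20,0,-4.5,0,0,0,0],[20,0,-6,0,0,0,0],[20,0,-7.5,0,0,0,0],[20,0,-9,0,0,0,0],[20,0,-10,0,0,0,0],[20,0,-11,0,0,0,0],[20,0,-12,0,0,0,0]]

```text
clock: 8.4
position: [536.3, 16.7, 97.6]
tool_rot: [-180.0, 0.0, 3.9]
force: [0.7, 0.6, -1.1]
grip_width: 23.7
grasp_force: 40.0
```

```bash
python3 go.py 537 30 97.3 3.9
python3 - <<'E'
from h import *
c=cam('scene'); np.savez('pics/s5.npz',**c)
cv2.imwrite('pics/s5c.png',cv2.resize(c['color'][130:250,300:460,::-1],(800,600)))
E
```

```text
t 8.4 pos [536.3  16.7  97.6] [-180.      0.      3.91] F [ 0.73  0.6  -1.06] grip 23.7 40.0
shift [  1.6 -13.3   0.3] turn [-0.      0.      0.0002]
```

View pics/s5c.png

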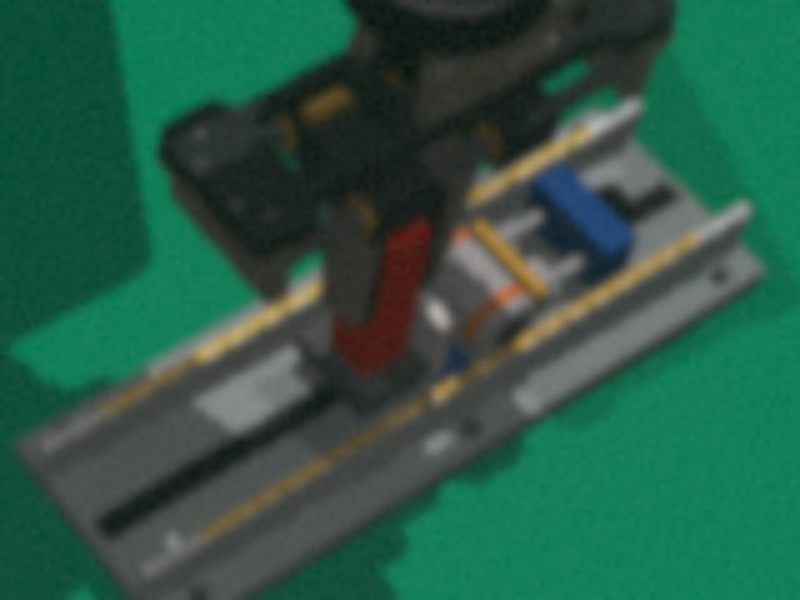

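The roller (crop ≈ (490,290)) has dropped past the lip and lies close to the brass bar. From here I'll feel forward gently.

arm_command:
  moves:
    - [[20,0,-1,0,0,0,0],[20,0,-2,0,0,0,0],[20,0,-3,0,0,0,0],[20,0,-4,0,0,0,0],[20,0,-5,0,0,0,0],[20,0,-6,0,0,0,0],[20,0,-7,0,0,0,0],[20,0,-8,0,0,0,0],[20,0,-8,0,0,0,0]]

```text
clock: 9.35
position: [535.8, 24.7, 97.6]
tool_rot: [-180.0, 0.0, 3.9]
force: [-0.2, -0.6, -1.2]
grip_width: 23.9
grasp_force: 40.0
```

```bash
cat > f.py <<'E'
from h import *
F=[];Y=[]
for i in range(6):
    arm.read_camera('top'); s=arm.sense(); F.append(s['force']);Y.append(s['position'])
print(s['clock'],'F',np.mean(F,0).round(2),'sd',np.std(F,0).round(2),'pos',np.mean(Y,0).round(2), 'tq',s['torque'].round(2))
E
python3 f.py
```

```text
9.65 F [-0.04 -0.15 -1.78] sd [0.34 0.38 0.26] pos [535.82  24.55  97.58] tq [ 0.04 -0.   -0.02]
```

arm_command:
  moves:
    - [[20,0,-0.5,0,0,0,0],[20,0,-1,0,0,0,0]]

```text
clock: 9.85
position: [535.8, 25.5, 97.6]
tool_rot: [-180.0, -0.0, 3.9]
force: [-0.2, 0.1, -1.5]
grip_width: 24.0
grasp_force: 40.0
```

arm_command:
  moves:
    - [[20,0,-0.5,0,0,0,0],[20,0,-1,0,0,0,0]]

```text
clock: 10.05
position: [535.7, 26.6, 97.6]
tool_rot: [-180.0, -0.0, 3.9]
force: [-0.5, -0.1, -1.4]
grip_width: 23.5
grasp_force: 40.0
```

arm_command:
  moves:
    - [[20,0,-0.4,0,0,0,0],[20,0,-0.8,0,0,0,0],[20,0,-0.8,0,0,0,0]]

```text
clock: 10.35
position: [535.6, 27.4, 97.6]
tool_rot: [-180.0, 0.0, 3.9]
force: [-0.3, 0.2, -0.5]
grip_width: 23.8
grasp_force: 40.0
```

arm_command:
  moves:
    - [[20,0,-0.4,0,0,0,0],[20,0,-0.8,0,0,0,0],[20,0,-0.8,0,0,0,0]]

```text
clock: 10.65
position: [535.6, 28.2, 97.6]
tool_rot: [-180.0, 0.0, 3.9]
force: [0.4, 0.3, -1.8]
grip_width: 23.4
grasp_force: 40.0
```

arm_command:
  moves:
    - [[20,0,-0.4,0,0,0,0],[20,0,-0.8,0,0,0,0],[20,0,-0.8,0,0,0,0]]

```text
clock: 10.95
position: [535.5, 29.0, 97.6]
tool_rot: [180.0, -0.0, 3.9]
force: [-0.4, 1.2, -1.8]
grip_width: 23.6
grasp_force: 40.0
```

arm_command:
  moves:
    - [[20,0,-0.4,0,0,0,0],[20,0,-0.4,0,0,0,0]]

```text
clock: 11.15
position: [535.5, 29.4, 97.6]
tool_rot: [-180.0, -0.0, 3.9]
force: [-0.7, 0.2, -1.6]
grip_width: 23.7
grasp_force: 40.0
```

arm_command:
  moves:
    - [[20,0,-0.4,0,0,0,0],[20,0,-0.4,0,0,0,0]]

```text
clock: 11.35
position: [535.5, 29.8, 97.6]
tool_rot: [-180.0, 0.0, 3.9]
force: [-0.5, 0.1, -2.3]
grip_width: 23.9
grasp_force: 40.0
```

```bash
python3 f.py
```

```text
11.65 F [-0.2  -0.01 -1.81] sd [0.49 0.4  0.59] pos [535.47  29.74  97.58] tq [0.   0.01 0.01]
```

arm_command:
  moves:
    - [[20,0,-0.4,0,0,0,0],[20,0,-0.4,0,0,0,0]]

```text
clock: 11.85
position: [535.5, 30.2, 97.6]
tool_rot: [-180.0, -0.0, 3.9]
force: [-0.1, 0.7, -2.0]
grip_width: 24.1
grasp_force: 40.0
```

arm_command:
  moves:
    - [[20,0,-0.4,0,0,0,0],[20,0,-0.4,0,0,0,0]]

```text
clock: 12.05
position: [535.4, 30.6, 97.6]
tool_rot: [-180.0, -0.0, 3.9]
force: [-0.4, -1.3, -1.4]
grip_width: 23.7
grasp_force: 40.0
```

arm_command:
  moves:
    - [[20,0,-0.4,0,0,0,0],[20,0,-0.4,0,0,0,0]]

```text
clock: 12.25
position: [535.4, 31.0, 97.6]
tool_rot: [180.0, 0.0, 3.9]
force: [0.0, 0.2, -2.5]
grip_width: 23.9
grasp_force: 40.0
```

```bash
python3 f.py
```

```text
12.55 F [-0.11 -0.35 -1.63] sd [0.26 0.17 0.48] pos [535.38  30.94  97.58] tq [0.   0.02 0.02]
```

arm_command:
  moves:
    - [[20,0,-0.4,0,0,0,0],[20,0,-0.4,0,0,0,0]]

```text
clock: 12.75
position: [535.4, 31.4, 97.6]
tool_rot: [-180.0, -0.0, 3.9]
force: [-0.5, 0.1, -2.1]
grip_width: 23.9
grasp_force: 40.0
```

arm_command:
  moves:
    - [[20,0,-0.4,0,0,0,0],[20,0,-0.4,0,0,0,0]]

```text
clock: 12.95
position: [535.3, 31.7, 97.6]
tool_rot: [180.0, -0.0, 3.9]
force: [-0.5, 0.3, -1.2]
grip_width: 23.7
grasp_force: 40.0
```

```bash
python3 f.py
python3 - <<'E'
from h import *
c=cam('scene'); np.savez('pics/s6.npz',**c)
cv2.imwrite('pics/s6c.png',cv2.resize(c['color'][150:230,340:447,::-1],(800,600),interpolation=cv2.INTER_CUBIC))
E
```

```text
13.25 F [ 0.04  0.08 -1.72] sd [0.43 0.54 0.49] pos [535.34  31.72  97.59] tq [-0.04 -0.01 -0.02]
```

View pics/s6c.png

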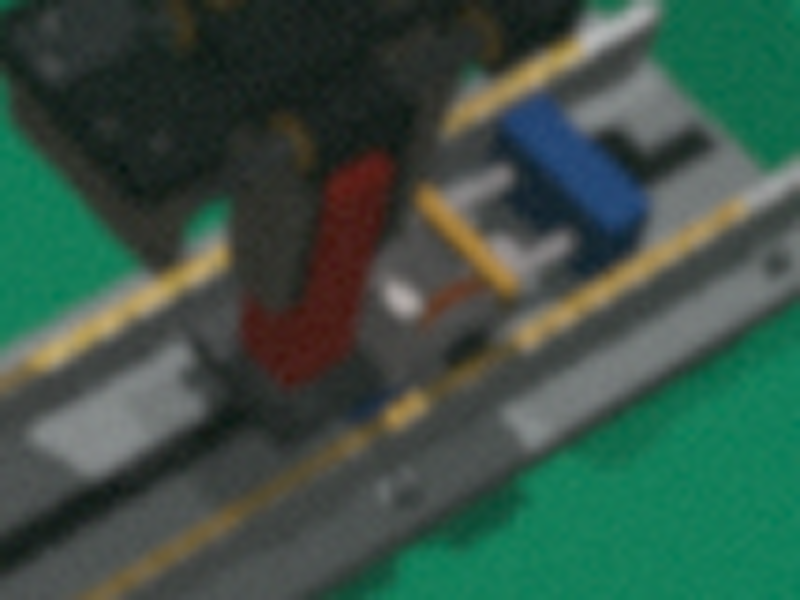

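The blade edge is now next to the roller (crop ≈ (400,300)) and the roller is close to the brass bar, but there is no force yet. I'll keep going in 0.4 mm steps.

arm_command:
  moves:
    - [[20,0,-0.4,0,0,0,0],[20,0,-0.4,0,0,0,0],[20,0,-0.4,0,0,0,0]]

```text
clock: 13.6
position: [535.3, 31.9, 97.6]
tool_rot: [180.0, 0.0, 3.9]
force: [-0.2, -3.6, -1.3]
grip_width: 24.0
grasp_force: 40.0
```

arm_command:
  moves:
    - [[20,0,-0.4,0,0,0,0],[20,0,-0.4,0,0,0,0],[20,0,-0.4,0,0,0,0]]

```text
clock: 13.9
position: [535.3, 32.0, 97.6]
tool_rot: [179.9, -0.0, 3.9]
force: [0.6, -5.5, -0.6]
grip_width: 23.9
grasp_force: 40.0
```

```bash
python3 f.py
```

```text
14.2 F [ 0.13 -5.54 -1.18] sd [0.41 0.4  0.47] pos [535.34  31.99  97.62] tq [-1.25 -0.03  0.06]
```

Contact: 5.4 N. I'll ease off to about 3.5 N and hold.

arm_command:
  moves:
    - [[20,0,0.4,0,0,0,0],[20,0,0.4,0,0,0,0],[20,0,0.4,0,0,0,0],[20,0,0.4,0,0,0,0]]

```text
clock: 14.6
position: [535.3, 32.0, 97.6]
tool_rot: [180.0, -0.0, 3.9]
force: [0.4, -5.4, -1.5]
grip_width: 24.0
grasp_force: 40.0
```

```bash
python3 f.py; python3 f.py; python3 f.py
```

```text
14.9 F [ 0.18 -5.04 -1.37] sd [0.36 0.51 0.37] pos [535.33  31.95  97.6 ] tq [-1.24 -0.05 -0.01]
15.2 F [ 0.21 -5.36 -1.45] sd [0.49 0.35 0.54] pos [535.33  31.95  97.6 ] tq [-1.23 -0.06  0.03]
15.5 F [-0.35 -5.15 -1.23] sd [0.3  0.51 0.49] pos [535.32  31.95  97.6 ] tq [-1.2   0.    0.02]
```

arm_command:
  moves:
    - [[20,0,0.5,0,0,0,0],[20,0,0.5,0,0,0,0],[20,0,0.5,0,0,0,0]]

```text
clock: 15.8
position: [535.3, 31.8, 97.6]
tool_rot: [-180.0, 0.0, 3.9]
force: [0.1, -2.7, -1.7]
grip_width: 23.8
grasp_force: 40.0
```

```bash
python3 f.py
```

```text
16.1 F [-0.26 -1.59 -2.16] sd [0.84 0.48 0.57] pos [535.32  31.79  97.57] tq [-0.31 -0.02  0.  ]
```

arm_command:
  moves:
    - [[20,0,-0.3,0,0,0,0],[20,0,-0.3,0,0,0,0],[20,0,-0.3,0,0,0,0],[20,0,-0.3,0,0,0,0]]

```text
clock: 16.5
position: [535.3, 31.9, 97.6]
tool_rot: [180.0, 0.0, 3.9]
force: [-0.5, -3.1, -1.2]
grip_width: 23.9
grasp_force: 40.0
```

```bash
python3 f.py; python3 f.py;python3 f.py
```

```text
16.8 F [ 0.12 -3.54 -1.82] sd [0.31 0.28 0.58] pos [535.31  31.86  97.59] tq [-0.77  0.01  0.08]
17.1 F [-0.08 -3.52 -1.28] sd [0.35 0.47 0.43] pos [535.32  31.87  97.58] tq [-0.86 -0.03  0.09]
17.4 F [ 0.06 -3.85 -1.34] sd [0.48 0.31 0.37] pos [535.32  31.89  97.59] tq [-0.93 -0.1   0.05]
```

I held about 3.6 N for 1 s. Now I'll retreat slowly, lift and return.

arm_command:
  moves:
    - [[20,0,0.5,0,0,0,0],[20,0,1.5,0,0,0,0],[20,0,3,0,0,0,0],[20,0,6,0,0,0,0],[20,0,10,0,0,0,0],[20,0,15,0,0,0,0],[20,0,15,-12,0,0,0],[20,0,15,-30,0,0,0],[20,0,15,-55,0,0,0],[20,0,15,-55,0,0,0]]

```text
clock: 18.4
position: [538.5, 17.0, 156.1]
tool_rot: [180.0, -0.3, 3.9]
force: [0.0, 0.5, -1.6]
grip_width: 23.6
grasp_force: 40.0
```

```bash
python3 go.py 507 -299 150 -18
```

```text
t 18.4 pos [538.5  17.  156.1] [179.99  -0.32   3.9 ] F [ 0.02  0.49 -1.6 ] grip 23.6 40.0
shift [-53.  313.1   5.8] turn [-0.001  -0.0056  0.3822]
```

arm_command:
  moves:
    - [[20,-3,20,0,0,0,0.03],[20,-9,55,0,0,0,0.07],[20,-16,95,0,0,0,0.12],[20,-23,135,0,0,0,0.17],[20,-30,175,0,0,0,0.22],[20,-36,215,0,0,0,0.27],[20,-43,255,0,0,0,0.32],[20,-49,290,3,0,0,0.36],[20,-53,313,6,0,0,0.382],[20,-53,313,6,0,0,0.382]]

```text
clock: 19.4
position: [504.1, -301.5, 145.7]
tool_rot: [180.0, 0.0, -18.2]
force: [0.6, 0.2, -1.8]
grip_width: 23.8
grasp_force: 40.0
```

```bash
python3 look.py; python3 go.py 507 -299 88 -18
```

```text
band 20 [548.8  71.6  40.1] y range 59.7 85.2
band 27 [513.5  69.4  41.4] y range 55.3 85.1
t 19.45 pos [ 504.2 -299.9  145.8] [-1.7998e+02  5.0000e-02 -1.8100e+01] F [-0.59  0.26 -2.17] grip 23.5 40.0
shift [ 2.5 -1.7 57.8] turn [-0.0003  0.0009 -0.0017]
```

The roller is in the bed (y ≈ 71), and its axis is tilted 3.6° against the track's 3.9°, so it is square. Lowering the paddle.

arm_command:
  moves:
    - [[20,2.5,-1,20,0,0,0],[20,2.5,-1,38,0,0,0],[20,2.5,-1,50,0,0,0],[20,2.5,-1,57,0,0,0],[20,2.5,-1,59,0,0,0],[20,2.5,-1,60,0,0,0],[20,2.5,-1,60,0,0,0]]

```text
clock: 20.15
position: [507.9, -298.8, 87.1]
tool_rot: [180.0, -0.0, -18.0]
force: [0.0, 1.0, -1.9]
grip_width: 23.8
grasp_force: 40.0
```

```bash
python3 go.py 507 -299 82.5 -18
```

```text
t 20.15 pos [ 507.9 -298.8   87.1] [ 1.7999e+02 -5.0000e-02 -1.7970e+01] F [ 0.01  0.98 -1.92] grip 23.8 40.0
shift [-0.8  0.4  4.6] turn [ 0.0002 -0.0009  0.0006]
```

arm_command:
  moves:
    - [[20,0,0,1,0,0,0],[20,0,0,2,0,0,0],[20,0,0,3,0,0,0],[20,0,0,3.5,0,0,0],[20,0,0,4,0,0,0],[20,0,0,4.3,0,0,0],[20,0,0,4.3,0,0,0]]

```text
clock: 20.85
position: [507.5, -298.8, 82.4]
tool_rot: [-180.0, 0.0, -18.0]
force: [-0.2, 0.1, 1.3]
grip_width: 23.9
grasp_force: 40.0
```

```bash
python3 f.py
```

```text
21.15 F [-0.86  0.62  1.87] sd [0.54 0.5  0.5 ] pos [ 507.54 -298.77   82.45] tq [ 0.1   0.27 -0.01]
```

The paddle is seated: the vertical force went from −1.8 to +1.9 N. Opening and lifting.

arm_command:
  moves:
    - [[30,0,0,0,0,0,0],[50,0,0,0,0,0,0],[91.9,0,0,0,0,0,0],[91.9,0,0,0,0,0,0],[91.9,0,0,0,0,0,0],[91.9,0,0,0,0,0,0],[91.9,0,0,0,0,0,0],[91.9,0,0,0,0,0,0]]

```text
clock: 21.95
position: [507.5, -298.7, 82.3]
tool_rot: [-180.0, -0.0, -18.0]
force: [0.4, 0.9, 0.9]
grip_width: 84.1
grasp_force: 0.0
```

arm_command:
  moves:
    - [[91.9,0,0,-15,0,0,0],[91.9,0,0,-40,0,0,0],[91.9,0,0,-80,0,0,0],[91.9,0,0,-120,0,0,0],[91.9,100,0,-120,0,0,0],[91.9,100,0,-120,0,0,0],[91.9,100,0,-120,0,0,0],[91.9,100,0,-120,0,0,0]]

```text
clock: 22.75
position: [603.0, -329.6, 202.6]
tool_rot: [180.0, 0.0, -17.9]
force: [-0.8, 0.5, 0.6]
grip_width: 91.7
grasp_force: 0.0
```

```bash
python3 - <<'E'
from h import *
for n in('scene','top'):
    c=cam(n,n+'7.png'); np.savez('pics/'+n+'7.npz',**c)
E
sed 's/{n}1.npz/{n}7.npz/' m.py>m7.py; python3 m7.py | egrep '==|redtop|white|blue|orange'; python3 look.py
python3 - <<'E'
import cv2,numpy as np
t=cv2.imread('pics/top7.png'); s=cv2.imread('pics/scene7.png')
cv2.imwrite('pics/crop7.png',np.hstack([cv2.resize(t[200:320,180:440],(400,185)),cv2.resize(s[150:298,180:500],(400,185))]))
E
```

```text
== scene
redtop 54 px [224.2 243.8] rect c 515.8 -301.6 size 21.8 8.5 ang 70.5 mean [ 515.7 -301.4] depthZ 98.5
white 209 px [59.6  4.9] rect c -417.0 -361.6 size 57.8 68.4 ang 74.1 mean [-424.8 -365.7] depthZ 599.9
white 45 px [102.5  33.4] rect c -247.7 -298.7 size 81.2 6.9 ang 65.5 mean [-248.8 -302.7] depthZ 557.6
white 77 px [239.2 256.2] rect c 521.1 -283.3 size 10.3 29.6 ang 71.4 mean [ 520.7 -283.2] depthZ 41.4
blue 182 px [416.6 172.1] rect c 515.5 146.6 size 52.4 23.3 ang 1.3 mean [516.  145.9] depthZ 41.7
blue 124 px [383.5 196.6] rect c 532.7 45.4 size 43.7 16.6 ang 2.6 mean [533.1  45.5] depthZ 13.7
orange 37 px [387.1 179.9] rect c 516.9 61.9 size 7.5 36.7 ang 15.1 mean [516.7  61.7] depthZ 40.6
orange 37 px [398.1 190.9] rect c 551.9 63.9 size 7.6 35.6 ang 9.6 mean [551.3  64.9] depthZ 40.4
== top
white 3432 px [454.6 259.4] rect c 550.1 -403.1 size 225.4 307.0 ang 67.6 mean [ 531.6 -428.9] depthZ 642.8
white 192 px [477.2 215.2] rect c 629.9 -480.8 size 25.5 64.6 ang 0.2 mean [ 632.9 -483.3] depthZ 557.6
white 4871 px [429.  344.7] rect c 314.2 -381.7 size 378.7 104.9 ang 5.6 mean [ 340.5 -367.3] depthZ 707.7
blue 115 px [247.1 258.6] rect c 533.5 46.4 size 45.1 13.1 ang 5.8 mean [533.4  46.4] depthZ 12.5
blue 152 px [208.7 260.2] rect c 529.7 135.6 size 46.5 16.2 ang 1.5 mean [529.3 135.2] depthZ 41.3
orange 21 px [234.8 251. ] rect c 548.6 70.5 size 3.3 27.3 ang 6.6 mean [548.5  70.8] depthZ 40.4
orange 28 px [235.5 266.5] rect c 513.3 68.5 size 2.3 29.4 ang 0.2 mean [513.3  68.5] depthZ 41.2
band 20 [548.9  71.1  40.3] y range 57.6 85.1
band 25 [513.4  69.6  40.3] y range 56.7 84.4
```

View pics/crop7.png

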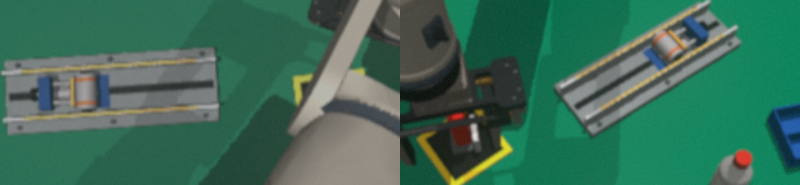

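The final views show the roller lying square between lip and stop. The paddle stands upright on its pad (top at z ≈ 98.5, angle 71°), the rest has not moved and the gripper is clear. Handing in.

```bash
python3 -c "
from h import *
print(arm.hand_in())"
```

```text
the job is handed in; nothing more can be done
None
```

I handed the job in at about 23 s; no verdict came back. The roller lies square in the bed after about 1 s at roughly 3.6 N, following about 1.5 s at 5.0–5.5 N, just over the 2–5 N asked. The rest had not visibly moved in the camera views, and the paddle is standing released on its pad.

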